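# Turn the stud carousel and fetch the full tin

## Robot

A 6-joint arm with a two-finger parallel gripper is mounted at the origin on the work surface. World frame = base frame: x ahead of the robot, y to its left, z up, the work surface at z = 0. Lengths are in m, angles in degrees, forces in N, time in s.
With the tool pointing down it reaches from about 0.275 to 0.75 m from the base axis. Payload 10.2 kg.
Tool frame: the origin (TCP) lies on the mounting face of the last link; the fingertips stand 166 mm ahead of it and the grasp point (between the pads) lies ahead of it (robot.hold_point_z is the z of the grasp point in the tool frame, in m); z points along the fingers, y is the line along which they close (so a half turn about z gives the same grasp; the last joint's range is limited). The gripper opens to 88 mm and grips with 3 to 60 N. Pads are 18 mm wide; open, the fingers measure 123 mm over their backs; the gripper's body (75 mm by 187 mm) begins 45 mm behind the grasp point.
Start: joints at [-82.128, 17.928, 85.812, -0, 76.261, -12.8], TCP at [0.185, -0.491, 0.405] pointing down, gripper open.
Joint ranges: [-168.41, 168.41], [-55.51, 124.54], [10.69, 146.95], [-70.63, 250.63], [1, 178], [-165.06, 165.06]. Speed limits (degrees/s): [136.94, 136.94, 172.46, 180, 180, 180].

## Interface

Orientations are given as [roll, pitch, yaw] about the fixed x, y, z axes, in that order (R = Rz(yaw) Ry(pitch) Rx(roll)).
In Python, from cell import robot gives the robot as it stands.
- The arm moves only by the tool step_arm, never from a script. Its argument "deltas" is a list of rows, each a list of 5 numbers: the shift along the tool's x, y, z in m, then the turn about the tool's z in rad, then the closure, from 0 (fully open) to 1 (shut). A call has exactly 10 rows; each row shifts and turns the commanded pose from where the row before left it, along the tool's axes as they then stand; what a row does not reach is not made up. A row lasts 1/10 s, in which the tool goes at most 50 mm and 8.59 degrees, less where a joint would pass 70% of its speed; a pose out of reach is approached as far as the arm can. A call with a gripper value outside its range is refused whole. The fingers move at their own pace and stop on an object; "grip_force" is the grip in N (left out, the last holds). Time passes only in rows, so rows that do not move let the fingers close, or fill a call up. It gives the time, the measured TCP pose, the force, the opening and the grip force at its end, in the units of the state.
- robot.state(): the state, without advancing time (a new reading comes with each control period).
- robot.get_image(name): name is "scene" or "top" or "wrist"; returns the picture (400x640x3 uint8, blue, green, red); there is no depth.
- robot.get_calibration(name): a dict with "K" (3x3 intrinsics, pixels), "k1" (the pictures are not rectified: a ray, as slopes to the right and down, at radius r is drawn at 1 + k1 r^2 times it, then the intrinsics apply), "R" (3x3) and "t" (3): a world point X has camera coordinates R X + t. Camera axes: x right, y down, z forward; pixel columns grow to the right and rows downward; lengths in m; the calibration is good to about 2 mm. A picture is of the moment at which its call begins: read the wrist's pose just before it. get_calibration takes no time and is no camera call; for the wrist camera it gives the pose at the moment of the call.
- robot.sign_off(): hands the job in; it is judged then, once.
The state is a dict: "time_s": time; "joint_pos": joint angles; "joint_vel": joint speeds; "tau": joint torques, N m; "eef_pos": TCP position; "tcp_rot": TCP orientation; "force": force on the tool from outside, world axes, zero at the start; "moment": the same for the moment, N m; "gripper_width": finger opening in m; "gripper_force": force on a finger pad.
Only numpy, scipy, OpenCV 4.12 (cv2) and the standard library are available. Lean on these libraries where they do the work, as an engineer would, in place of code of your own. Each camera call takes 0.05 s, during which the arm holds its last target. There are 200 camera calls.

## Task

Of the two blue yellow-lidded tins on the carousel one is full and one is empty, and you can only tell by feeling their weight: turn the carousel by its red posts to bring the tins out from under the bar guard to its open front, find the full one, and stand it gently and upright in the middle of the orange mat. The empty tin must end standing in its own pocket, the grey can stays in its pocket, and leave the other things on the bench alone.

Things in the scene. Friction and masses are not known exactly. Their poses are not given: they have to be found in the camera images.
- stand: fixed green round foot, 260 mm across, 30 mm high; origin on the bench under the carousel's axis, z up. It carries a half-round yellow bar grille, 165 mm above the bench (tops 169), on 4 uprights, covering x = 30 to 180 mm, y = -187 to 187 mm of this frame. The open front is the -x side, facing the robot: a tin is there when near x = -100 mm, y = 0.
- carousel: aluminium disc 344 mm across, 12 mm thick; turns endlessly either way on the stand, friction about 0.2 N m, stops soon after a push. Origin on its axis at its underside, 30 mm above the bench; axes turn with it. Hub 56 mm across, 45 mm above the disc. 3 red push posts, 16 mm across, 150 mm from the axis at 0, 120, 240 degrees from its x; tops 142 mm above the bench
- pocket0 (a point): floor centre, 42 mm above the bench, of the pocket 100 mm from the axis at 180 degrees from the carousel's x; near the open front at the start; holds the grey can. Every pocket is 72 mm square inside, square to the radius, walls 22 mm high, 4 mm thick
- pocket1 (a point): floor centre of the like pocket at -60 degrees, own pocket of tin_a
- pocket2 (a point): floor centre of the like pocket at +60 degrees, own pocket of tin_b
- tin_a: one of two outwardly identical closed square tins, blue, yellow lid, 56 x 56 x 100 mm tall; origin at its centre, z up, x and y square to its sides (x about along the carousel's radius). One tin is full of steel studs (0.5 to 0.7 kg), the other empty (under 0.2 kg): which one varies and can only be felt, by lifting it a little. At the start in pocket1.
- tin_b: one of two outwardly identical closed square tins, blue, yellow lid, 56 x 56 x 100 mm tall; origin at its centre, z up, x and y square to its sides (x about along the carousel's radius). One tin is full of steel studs (0.5 to 0.7 kg), the other empty (under 0.2 kg): which one varies and can only be felt, by lifting it a little. At the start in pocket2.
- can: grey round can with a yellow cap, 62 mm across, 102 mm tall, standing in pocket0; origin at the centre of its underside
- mat: fixed orange mat, 150 x 150 mm, 6 mm thick, lying on the bench; origin at the centre of its underside; z up
- hammer: loose hammer, 260 mm long, lying on the bench; origin under its middle; leave it alone
- carton: loose open cardboard carton 110 x 130 x 100 mm high; origin at the centre of its underside; leave it alone
- pot: loose open yellow paint pot, 100 mm across, 95 mm high; origin at the centre of its underside; leave it alone
There are look-alikes about, which are no part of the job. What is shaped like the tin_b but turquoise is not meant. Leave any turquoise look-alike of the tin_a alone.

How it is judged:
By the outcome, as a careful person would: the job done as asked, in the order asked, and still so for the second after the job is handed in, with the robot touching nothing.
It also fails if it takes over 72 s, if anything falls off the work surface, if the arm or the gripper's body presses on something with over 40 N, if the wrist force passes 120 N, or if a joint passes its speed limit or range.

## Working session

There is one attempt and no reset: what is moved stays moved. The work goes in short steps, Python scripts to look and compute and a tool call to move; the robot and the scene stay as the last step left them, time stands still between calls to the robot, and variables do not carry over. Pictures are saved under pics/ and viewed, at most 10 in all, crops included, and the job is handed in when it is done.

Besides the shell and the picture viewer there is one more tool, called after "Emit:" by a JSON object that holds its "name" and its "arguments", one argument or row to a line. step_arm: Moves the arm, as the interface text tells. Its arguments: {"type":"object","properties":{"deltas":{"type":"array"},"grip_force":{"type":"number"}},"required":["deltas"]}

```bash
mkdir -p pics; ls; python3 - <<'E'
from cell import robot
import cv2,numpy as np
print(robot.state(),robot.hold_point_z)
for n in("scene","top"):
    cv2.imwrite(f"pics/{n}0.png",robot.get_image(n)); c=robot.get_calibration(n); print(n,c)
E
```

```text
pics
{'time_s': 0.0, 'joint_pos': array([-8.21301972e+01,  1.79587807e+01,  8.58529211e+01, -3.13875546e-04,
        7.62600903e+01, -1.28025356e+01]), 'joint_vel': array([-0.00598048, -0.05334198,  0.0130068 ,  0.02860458,  0.0182675 ,
       -0.03704592]), 'tau': array([-1.03917340e-03, -4.02214408e+01, -2.52273202e+01,  6.94259559e-02,
        3.52607912e-02, -9.31272893e-05]), 'eef_pos': array([ 0.18529767, -0.49117519,  0.40417401]), 'tcp_rot': array([-1.79929925e+02, -1.56113034e-02,  2.06724037e+01]), 'force': array([ 0.46491797,  0.04293476, -0.35952408]), 'moment': array([-0.05478174,  0.01552871,  0.0019346 ]), 'gripper_force': 0.0, 'gripper_width': 0.08835889581743085} 0.1473
scene {'K': array([[391.65049506,   0.        , 323.20305507],
       [  0.        , 391.65049506, 195.83079482],
       [  0.        ,   0.        ,   1.        ]]), 'k1': -0.04200889848936523, 'R': array([[ 0.87371666,  0.48642515,  0.00312666],
       [ 0.28338238, -0.50376598, -0.8160357 ],
       [-0.39536519,  0.71387002, -0.57799304]]), 't': array([-0.4041887 , -0.10526795,  1.41109383])}
top {'K': array([[480.02497278,   0.        , 321.63061635],
       [  0.        , 480.02497278, 210.93925662],
       [  0.        ,   0.        ,   1.        ]]), 'k1': -0.0035016730675470824, 'R': array([[ 0.03054901, -0.99917835,  0.02663431],
       [-0.9873488 , -0.03431387, -0.154806  ],
       [ 0.15559273, -0.02156818, -0.9875858 ]]), 't': array([-0.08599487,  0.50448069,  1.45778974])}
```

View pics/scene0.png

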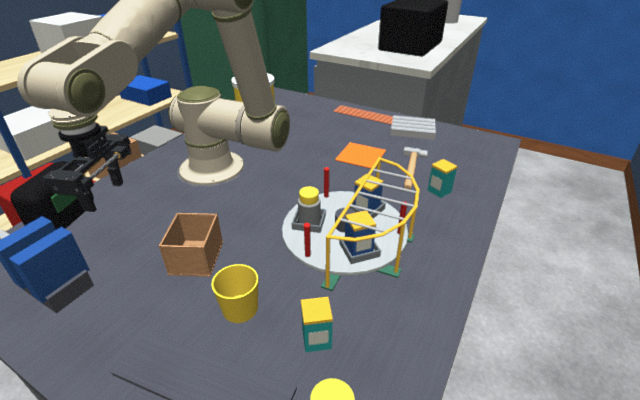

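View pics/top0.png

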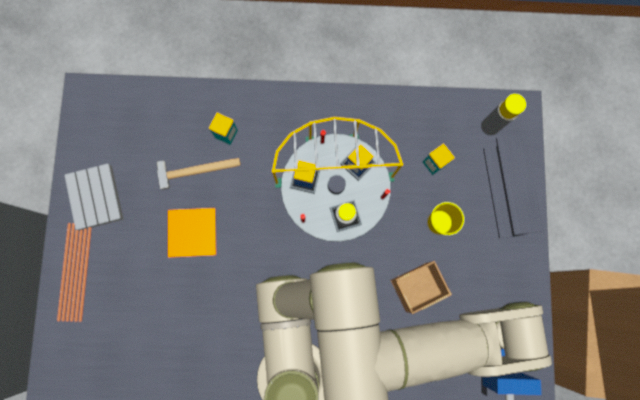

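The pictures show the carousel at about (336,184) in the top view. The can is at the front (346,213), the tins are under the grille at (305,173) and (360,157), the red posts are at (303,217), (386,193) and (323,133), and the mat is at (192,232). Next I'll measure these.

```bash
cat > h.py <<'E'
from cell import robot
import cv2,numpy as np
from scipy.optimize import least_squares
def cal(n): return robot.get_calibration(n)
def proj(c,X):
    p=c["R"]@np.asarray(X,float)+c["t"]; s=p[:2]/p[2]; s=s*(1+c["k1"]*(s@s)); return c["K"][:2,:2]@s+c["K"][:2,2]
def ray(c,uv):
    K=c["K"]; d=(np.asarray(uv,float)-K[:2,2])/[K[0,0],K[1,1]]; s=d.copy()
    for _ in range(20): s=d/(1+c["k1"]*(s@s))
    return -c["R"].T@c["t"], c["R"].T@np.r_[s,1]
def onz(c,uv,z):
    o,d=ray(c,uv); return o+d*(z-o[2])/d[2]
def tri(cs,uvs):
    r=least_squares(lambda X:np.concatenate([proj(c,X)-u for c,u in zip(cs,uvs)]),[.5,0,.1]); return r.x,np.abs(r.fun).max()
def blobs(im,col,amin=8):
    h=cv2.cvtColor(im,cv2.COLOR_BGR2HSV); H,S,V=[h[...,i].astype(int) for i in range(3)]
    m={"red":((H<6)|(H>172))&(S>140)&(V>70),"yellow":(H>=20)&(H<33)&(S>150)&(V>110),"orange":(H>=8)&(H<20)&(S>190)&(V>150)}[col]
    n,l,s,c=cv2.connectedComponentsWithStats(m.astype(np.uint8),connectivity=8)
    return [(c[i].round(1),s[i][:5]) for i in range(1,n) if s[i][4]>=amin], l
E
python3 - <<'E'
from h import *
for n in("top","scene"):
    im=cv2.imread(f"pics/{n}0.png"); c=cal(n)
    for col in("red","yellow","orange"):
        print(n,col,[(list(a),list(b)) for a,b in blobs(im,col)[0]])
    o=-c["R"].T@c["t"]; print(o)
c=cal("top");print("carousel c z.042",onz(c,(336,186),.042))
a=cv2.imread("pics/top0.png")[105:255,260:420]; b=cv2.imread("pics/scene0.png")[140:290,270:430]
cv2.imwrite("pics/c0.png",np.vstack([cv2.resize(x,None,fx=2,fy=2,interpolation=3) if 0 else cv2.resize(x[:, :],(640,600))[:,:] [::2] if 0 else cv2.resize(x,(320*2//2,300)) for x in(a,b)]))
cv2.imwrite("pics/c0.png",np.hstack([cv2.resize(x,(400,375),interpolation=cv2.INTER_CUBIC) for x in(a,b)]))
E
```

```text
top red [([np.float64(322.6), np.float64(134.9)], [np.int32(321), np.int32(130), np.int32(5), np.int32(13), np.int32(38)]), ([np.float64(385.4), np.float64(193.1)], [np.int32(382), np.int32(190), np.int32(8), np.int32(8), np.int32(27)]), ([np.float64(302.4), np.float64(217.4)], [np.int32(301), np.int32(215), np.int32(4), np.int32(7), np.int32(20)])]
top yellow [([np.float64(513.6), np.float64(105.1)], [np.int32(500), np.int32(94), np.int32(26), np.int32(25), np.int32(416)]), ([np.float64(220.6), np.float64(124.2)], [np.int32(209), np.int32(113), np.int32(24), np.int32(23), np.int32(360)]), ([np.float64(333.8), np.float64(154.2)], [np.int32(272), np.int32(117), np.int32(131), np.int32(66), np.int32(1397)]), ([np.float64(441.4), np.float64(155.7)], [np.int32(430), np.int32(144), np.int32(24), np.int32(24), np.int32(342)]), ([np.float64(346.7), np.float64(211.2)], [np.int32(339), np.int32(203), np.int32(17), np.int32(17), np.int32(229)]), ([np.float64(446.6), np.float64(218.4)], [np.int32(430), np.int32(202), np.int32(34), np.int32(33), np.int32(879)]), ([np.float64(191.0), np.float64(2
[... 1418 characters left out ...]
t32(260)]), ([np.float64(356.3), np.float64(227.2)], [np.int32(351), np.int32(224), np.int32(14), np.int32(7), np.int32(50)]), ([np.float64(236.4), np.float64(291.6)], [np.int32(212), np.int32(264), np.int32(46), np.int32(59), np.int32(2103)]), ([np.float64(315.9), np.float64(310.3)], [np.int32(301), np.int32(297), np.int32(31), np.int32(28), np.int32(699)]), ([np.float64(331.8), np.float64(390.3)], [np.int32(311), np.int32(379), np.int32(43), np.int32(21), np.int32(597)])]
scene orange [([np.float64(353.6), np.float64(163.0)], [np.int32(339), np.int32(159), np.int32(32), np.int32(9), np.int32(42)])]
[ 0.94087486 -0.86376044  0.73096377]
carousel c z.042 [ 0.58772589 -0.11222121  0.042     ]
```

View pics/c0.png

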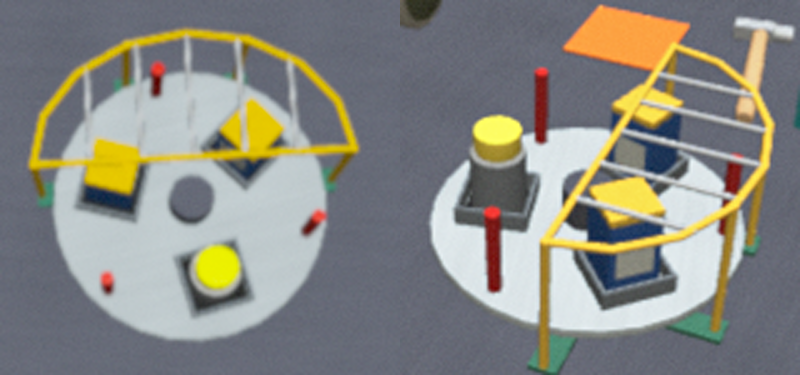

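```bash
python3 - <<'E'
from h import *
t,s=cal("top"),cal("scene")
T=lambda x,y:(260+x/2.5,105+y/2.5); S=lambda x,y:(270+(x-400)/2.5,140+y/2.5)
P={"postL":(T(107,275),S(541,72)),"postR":(T(320,215),S(491,211)),"postB":(T(157,67),S(735,157)),
"can":((346.7,211.2),S(497,128)),"tinL":(T(116,164),S(649,104)),"tinR":(T(252,133),S(628,202)),
"barL":(T(34,163),S(674,48)),"barR":(T(355,149),S(546,243)),"hub":(T(192,199),S(585,195))}
R={}
for k,(a,b) in P.items():
    X,e=tri([t,s],[a,b]); R[k]=X; print(k,X.round(4),round(e,2))
c=np.mean([R["postL"],R["postR"],R["postB"]],0); print("axis",c)
for k in("postL","postR","postB","can","tinL","tinR","barL","barR"):
    d=(R[k]-c)[:2]; print(k,np.hypot(*d).round(4),np.degrees(np.arctan2(d[1],d[0])).round(1))
im=cv2.imread("pics/top0.png"); h=cv2.cvtColor(im,cv2.COLOR_BGR2HSV)
m=((h[...,0]>8)&(h[...,0]<28)&(h[...,1]>180)&(h[...,2]>120)).astype(np.uint8); m[:,:160]=0;m[:,225:]=0;m[:200]=0;m[270:]=0
q=cv2.boxPoints(cv2.minAreaRect(cv2.findNonZero(m)))
W=np.array([onz(t,p,.006) for p in q]);print(W.round(4),W.mean(0))
# disc
g=h[...,1];d=((g<45)&(h[...,2]>110)).astype(np.uint8);d[:100]=0;d[255:]=0;d[:,:265]=0;d[:,410:]=0
cs=max(cv2.findContours(d,0,1)[0],key=cv2.contourArea);e=cv2.fitEllipse(cv2.convexHull(cs));print(e,onz(t,e[0],.042))
for k in ((302.5,205),):pass
E
```

```text
postL [ 0.4784 -0.0124  0.1404] 0.37
postR [ 0.5591 -0.2589  0.1422] 0.71
postB [ 0.7314 -0.0629  0.1418] 0.41
can [ 0.4942 -0.1391  0.1432] 0.6
tinL [ 0.6133 -0.0168  0.1415] 1.26
tinR [ 0.6608 -0.1763  0.1345] 1.83
barL [0.604  0.0767 0.1629] 0.68
barR [ 0.6365 -0.295   0.163 ] 1.26
hub [ 0.5876 -0.1122  0.0707] 0.49
axis [ 0.58961665 -0.11140189  0.14146314]
postL 0.1489 138.3
postR 0.1506 -101.7
postB 0.1499 18.9
can 0.0993 -163.8
tinL 0.0975 75.9
tinR 0.0963 -42.3
barL 0.1887 85.6
barR 0.1894 -75.7
[[0.4991 0.4226 0.006 ]
 [0.5108 0.2723 0.006 ]
 [0.3629 0.2565 0.006 ]
 [0.3519 0.4048 0.006 ]] [0.43119047 0.33905497 0.006     ]Traceback (most recent call last):
  File "<stdin>", line 19, in <module>
cv2.error: OpenCV(4.12.0) /io/opencv/modules/imgproc/src/shapedescr.cpp:361: error: (-201:Incorrect size of input array) There should be at least 5 points to fit the ellipse in function 'fitEllipseNoDirect'
```

Emit:
{"name": "step_arm", "arguments": {
  "deltas": [
    [0.02,-0.016,0,0,0],
    [0.04,-0.031,0,0,0],
    [0.04,-0.031,0,0,0],
    [0.04,-0.031,0,0,0],
    [0.04,-0.031,0,0,0],
    [0.04,-0.031,0,0,0],
    [0.04,-0.031,0,0,0],
    [0.04,-0.031,0,0,0],
    [0.04,-0.031,0,0,0],
    [0.04,-0.031,0,0,0]
  ]
}}

```text
time_s: 1.1
eef_pos: [0.4344, -0.0836, 0.4047]
tcp_rot: [180.0, 0.0, 20.7]
force: [0.2, -0.6, 0.1]
gripper_width: 0.0884
gripper_force: 0.0
```

Emit:
{"name": "step_arm", "arguments": {
  "deltas": [
    [0.04,-0.031,0,0,0],
    [0.0233,-0.0187,0,0,0],
    [0,0,0,0.136,0.3],
    [0,0,0,0.136,0.3],
    [0,0,0,0.136,0.3],
    [0,0,0,0.136,0.3],
    [0,0,0,0.136,0.3],
    [0,0,0,0.136,0.3],
    [0,0,0,0.136,0.3],
    [0,0,0,0.136,0.3]
  ],
  "grip_force": 12
}}

```text
time_s: 2.1
eef_pos: [0.4752, -0.0174, 0.4044]
tcp_rot: [180.0, 0.0, -42.0]
force: [0.3, 0.1, 0.8]
gripper_width: 0.0615
gripper_force: 0.0
```

```bash
cat >> h.py <<'E'
def off(p,yaw=None,hp=0):
    "tool-frame shift from the measured pose to world point p of the grasp point, turn (rad) to world yaw"
    s=robot.state(); y=np.radians(s["tcp_rot"][2]); d=np.asarray(p)-s["eef_pos"]; d[2]=-(d[2]+.1473)
    r=[np.cos(y)*d[0]+np.sin(y)*d[1],np.sin(y)*d[0]-np.cos(y)*d[1],d[2],0]
    if yaw is not None: r[3]=-((np.radians(yaw)-y+np.pi)%(2*np.pi)-np.pi)
    print("off",np.round(r,4),"t",round(s["time_s"],2),"pos",s["eef_pos"].round(4),"rot",s["tcp_rot"].round(2),"F",s["force"].round(2),"w",round(s["gripper_width"],4))
E
python3 - <<'E'
from h import *
off([.4784,-.0122,.130],-41.7)
c=cal("wrist");cv2.imwrite("pics/w1.png",robot.get_image("wrist"))
print(proj(c,[.4784,-.0122,.142]),robot.state()["joint_pos"])
E
```

```text
off [-0.001  -0.006   0.1271 -0.005 ] t 2.1 pos [ 0.4752 -0.0174  0.4044] rot [ 1.7998e+02  4.0000e-02 -4.1980e+01] F [0.3  0.09 0.77] w 0.0615
[315.62258179 204.99023719] [-1.62525637e+01  1.16808562e+01  9.39671035e+01 -4.29254968e-04
  7.43886598e+01  1.16117737e+02]
```

View pics/w1.png

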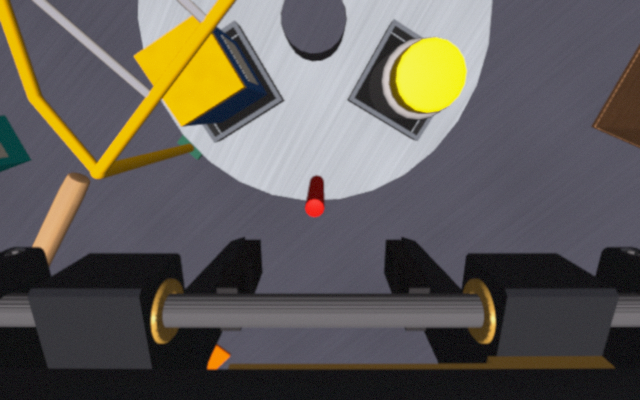

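The post top shows at (315,208), 3 px from the predicted point. I'll go down and grip the post.

Emit:
{"name": "step_arm", "arguments": {
  "deltas": [
    [-0.001,-0.006,0.017,0.005,0.3],
    [0,0,0.02,0,0.3],
    [0,0,0.02,0,0.3],
    [0,0,0.02,0,0.3],
    [0,0,0.02,0,0.3],
    [0,0,0.02,0,0.3],
    [0,0,0.01,0,0.3],
    [0,0,0,0,1],
    [0,0,0,0,1],
    [0,0,0,0,1]
  ],
  "grip_force": 12
}}

```text
time_s: 3.15
eef_pos: [0.4787, -0.0123, 0.2786]
tcp_rot: [-180.0, -0.1, -41.9]
force: [0.2, -0.4, 0.6]
gripper_width: 0.0399
gripper_force: 0.0
```

Emit:
{"name": "step_arm", "arguments": {
  "deltas": [
    [0,0,0,0,1],
    [0,0,0,0,1],
    [0,0,0,0,1],
    [0.0001,0.003,0,-0.02,1],
    [0.0001,0.006,0,-0.04,1],
    [0.0003,0.009,0,-0.06,1],
    [0.0003,0.009,0,-0.06,1],
    [0.0003,0.009,0,-0.06,1],
    [0.0001,0.006,0,-0.04,1],
    [0.0001,0.003,0,-0.02,1]
  ]
}}

```text
time_s: 4.15
eef_pos: [0.454, -0.0503, 0.278]
tcp_rot: [-180.0, -0.1, -24.7]
force: [3.9, -0.6, -0.7]
gripper_width: 0.0159
gripper_force: 12.0
```

```bash
cat >> h.py <<'E'
A=np.array([.5895,-.1115])
def polar():
    s=robot.state(); d=s["eef_pos"][:2]-A; print("polar",np.hypot(*d).round(4),np.degrees(np.arctan2(d[1],d[0])).round(2)%360,"z",s["eef_pos"][2]-.1473,"yaw",s["tcp_rot"][2].round(2),"F",s["force"].round(1),s["gripper_width"].round(4),s["gripper_force"],s["time_s"])
E
python3 -c "
from h import *
polar()"
```

```text
Traceback (most recent call last):
  File "h.py", line 28, in polar
    s=robot.state(); d=s["eef_pos"][:2]-A; print("polar",np.hypot(*d).round(4),np.degrees(np.arctan2(d[1],d[0])).round(2)%360,"z",s["eef_pos"][2]-.1473,"yaw",s["tcp_rot"][2].round(2),"F",s["force"].round(1),s["gripper_width"].round(4),s["gripper_force"],s["time_s"])
                                                                                                                                                                                                               ^^^^^^^^^^^^^^^^^^^^^^^^
AttributeError: 'float' object has no attribute 'round'
```

Emit:
{"name": "step_arm", "arguments": {
  "deltas": [
    [0.0002,0.0075,0,-0.05,1],
    [0.0006,0.0135,0,-0.09,1],
    [0.0006,0.0135,0,-0.09,1],
    [0.0006,0.0135,0,-0.09,1],
    [0.0006,0.0135,0,-0.09,1],
    [0.0006,0.0135,0,-0.09,1],
    [0.0006,0.0135,0,-0.09,1],
    [0.0006,0.0135,0,-0.09,1],
    [0.0006,0.0135,0,-0.09,1],
    [0.0002,0.0075,0,-0.05,1]
  ]
}}

```text
time_s: 5.15
eef_pos: [0.4526, -0.1697, 0.2782]
tcp_rot: [179.9, -0.3, 22.3]
force: [16.5, 9.6, -1.4]
gripper_width: 0.0156
gripper_force: 12.0
```

```bash
sed -i 's/s\["gripper_width"\].round(4)/round(s["gripper_width"],4)/' h.py; python3 -c "
from h import *
polar()"
```

```text
polar 0.1487 203.05 z 0.13090876044931726 yaw 22.34 F [16.5  9.6 -1.4] 0.0156 11.997355842031538 5.15
```

Emit:
{"name": "step_arm", "arguments": {
  "deltas": [
    [0.0025,0.0075,0,-0.05,1],
    [0.0016,0.0135,0,-0.09,1],
    [0.0012,0.0135,0,-0.09,1],
    [0.0012,0.0135,0,-0.09,1],
    [0.0012,0.0135,0,-0.09,1],
    [0.0012,0.0135,0,-0.09,1],
    [0.0012,0.0135,0,-0.09,1],
    [0.0012,0.0135,0,-0.09,1],
    [0.0002,0.0075,0,-0.05,1],
    [0,0,0,0,1]
  ]
}}

```text
time_s: 6.15
eef_pos: [0.5306, -0.2446, 0.2782]
tcp_rot: [179.9, 0.1, 64.1]
force: [0.0, -2.2, 4.9]
gripper_width: 0.0152
gripper_force: 12.0
```

```bash
python3 -c "
from h import *
polar()"
```

```text
polar 0.1455 246.13 z 0.13085991579107753 yaw 64.11 F [ 0.  -2.2  4.9] 0.0152 11.999046164564788 6.15
```

Emit:
{"name": "step_arm", "arguments": {
  "deltas": [
    [0,0,0,0,0.3],
    [0,0,0,0,0.3],
    [0,0,0,0,0.3],
    [0,0,-0.01,0,0.3],
    [0,0,-0.03,0,0.3],
    [0,0,-0.03,0,0.3],
    [0,0,-0.03,0,0.3],
    [0.0117,-0.0418,-0.02,0,0.1],
    [0.0117,-0.0418,-0.01,0,0],
    [0.0117,-0.0418,0,0,0]
  ]
}}

```text
time_s: 7.15
eef_pos: [0.4314, -0.1565, 0.4095]
tcp_rot: [179.8, 0.0, 64.0]
force: [-0.2, 0.1, 0.7]
gripper_width: 0.0839
gripper_force: 0.0
```

Emit:
{"name": "step_arm", "arguments": {
  "deltas": [
    [0.0117,-0.0418,0,0,0],
    [0,0,0,0.129,0],
    [0,0,0,0.129,0],
    [0,0,0,0.129,0],
    [0,0,0,0.129,0],
    [0,0,0,0.129,0],
    [0,0,0,0.129,0],
    [0,0,0,0.129,0],
    [0,0,0,0.129,0],
    [0,0,0,0,0]
  ]
}}

```text
time_s: 8.15
eef_pos: [0.4001, -0.1286, 0.4083]
tcp_rot: [180.0, -0.0, 4.8]
force: [-0.6, 0.2, 0.3]
gripper_width: 0.0881
gripper_force: 0.0
```

```bash
python3 - <<'E'
from h import *
c=cal("wrist");im=robot.get_image("wrist");cv2.imwrite("pics/w2.png",im)
t=robot.get_image("top");cv2.imwrite("pics/top2.png",t)
off([.490,-.122,.130],5)
print(proj(c,[.49,-.122,.142]),proj(cal("top"),[.49,-.122,.142]))
np.savez("w2.npz",**{k:c[k] for k in c})
E
```

```text
off [0.0901 0.0014 0.1308 0.0019] t 8.25 pos [ 0.4002 -0.1287  0.4081] rot [ 1.7998e+02 -2.0000e-02  5.1100e+00] F [ 0.75  0.79 -0.12] w 0.0881
[323.60478746  83.98024975] [340.41866714 211.93050456]
```

View pics/w2.png

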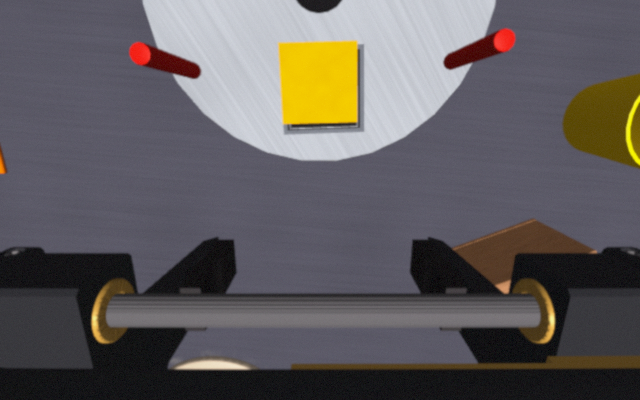

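The tin lid is at (280–358, 41–125), centred near (319,84), with posts at (140,53) and (504,40). Next I'll measure the lid pose. The second view is from 40 mm closer.

Emit:
{"name": "step_arm", "arguments": {
  "deltas": [
    [0.01,0,0,0,0],
    [0.015,0,0,0,0],
    [0.015,0,0,0,0],
    [0.01,0,0,0,0],
    [0,0,0,0,0],
    [0,0,0,0,0],
    [0,0,0,0,0],
    [0,0,0,0,0],
    [0,0,0,0,0],
    [0,0,0,0,0]
  ]
}}

```text
time_s: 9.25
eef_pos: [0.45, -0.1245, 0.4078]
tcp_rot: [180.0, -0.0, 4.9]
force: [-0.2, 0.1, -0.2]
gripper_width: 0.0882
gripper_force: 0.0
```

```bash
cat >> h.py <<'E'
def lid(im,c,guess,z=.142):
    h=cv2.cvtColor(im,cv2.COLOR_BGR2HSV); m=((h[...,0]>=18)&(h[...,0]<34)&(h[...,1]>150)&(h[...,2]>90)).astype(np.uint8)
    n,l,s,ce=cv2.connectedComponentsWithStats(m); g=proj(c,guess)
    i=1+np.argmin([np.hypot(*(ce[k]-g))+(1e4 if s[k][4]<200 else 0) for k in range(1,n)])
    q=cv2.boxPoints(cv2.minAreaRect(cv2.findNonZero((l==i).astype(np.uint8)))); W=np.array([onz(c,p,z) for p in q])
    e=np.diff(np.vstack([W,W[:1]]),axis=0)[:,:2]; a=np.degrees(np.arctan2(e[:,1],e[:,0]))%90
    print("lid px",ce[i].round(1),"world",W.mean(0).round(4),"sides",np.hypot(*e.T).round(4),"ang",a.round(1)); return q.mean(0)
E
python3 - <<'E'
from h import *
c0=dict(np.load("w2.npz")); p0=lid(cv2.imread("pics/w2.png"),c0,[.49,-.122,.142])
c=cal("wrist");im=robot.get_image("wrist");p=lid(im,c,[.49,-.122,.142])
print(tri([c0,c],[p0,p]))
off([.49,-.122,.130],5)
E
```

```text
lid px [318.8  82.1] world [ 0.4897 -0.1185  0.142 ] sides [0.0552 0.0564 0.0588 0.0565] ang [6.2 8.  6.2 4.3]
lid px [318.7 150.1] world [ 0.4908 -0.1179  0.142 ] sides [0.0545 0.0559 0.058  0.056 ] ang [6.2 7.8 6.3 4.3]
(array([ 0.49102885, -0.11805445,  0.13675035]), np.float64(0.35682419350087))
off [ 0.0401  0.0009  0.1305 -0.0016] t 9.3 pos [ 0.45   -0.1245  0.4078] rot [180.    -0.     4.91] F [-0.26  0.09  0.09] w 0.0881
```

Emit:
{"name": "step_arm", "arguments": {
  "deltas": [
    [0.02,-0.003,0,-0.023,0],
    [0.021,0,0.01,0,0],
    [0,0,0.0225,0,0],
    [0,0,0.0225,0,0],
    [0,0,0.0225,0,0],
    [0,0,0.0225,0,0],
    [0,0,0.0225,0,0],
    [0,0,0.016,0,0],
    [0,0,0.01,0,0],
    [0,0,0,0,0]
  ]
}}

```text
time_s: 10.3
eef_pos: [0.4905, -0.1175, 0.2583]
tcp_rot: [-179.9, 0.1, 6.2]
force: [-0.1, 0.0, 0.1]
gripper_width: 0.0882
gripper_force: 0.0
```

Emit:
{"name": "step_arm", "arguments": {
  "deltas": [
    [0,0,0,0,0.6],
    [0,0,0,0,0.6],
    [0,0,0,0,0.6],
    [0,0,0,0,0.6],
    [0,0,0,0,0.6],
    [0,0,0,0,0.6],
    [0,0,0,0,0.6],
    [0,0,0,0,0.6],
    [0,0,0,0,0.6],
    [0,0,0,0,0.6]
  ],
  "grip_force": 25
}}

```text
time_s: 11.3
eef_pos: [0.4908, -0.1176, 0.2596]
tcp_rot: [180.0, -0.0, 6.2]
force: [-1.0, -0.9, 5.5]
gripper_width: 0.0556
gripper_force: 25.0
```

```bash
python3 -c "
from h import *
polar();off([.4905,-.118,.112],6.2)"
```

```text
polar 0.0989 183.53 z 0.11228244348185334 yaw 6.23 F [-1.  -0.9  5.5] 0.0556 24.99982763081789 11.3
off [-0.0003  0.0004  0.0003  0.0006] t 11.3 pos [ 0.4908 -0.1176  0.2596] rot [ 1.7998e+02 -3.0000e-02  6.2300e+00] F [-1.01 -0.86  5.47] w 0.0556
```

Emit:
{"name": "step_arm", "arguments": {
  "deltas": [
    [0,0,-0.002,0,0.6],
    [0,0,-0.004,0,0.6],
    [0,0,-0.005,0,0.6],
    [0,0,-0.005,0,0.6],
    [0,0,-0.003,0,0.6],
    [0,0,-0.001,0,0.6],
    [0,0,0,0,0.6],
    [0,0,0,0,0.6],
    [0,0,0,0,0.6],
    [0,0,0,0,0.6]
  ]
}}

```text
time_s: 12.3
eef_pos: [0.4907, -0.1175, 0.2791]
tcp_rot: [-180.0, 0.0, 6.2]
force: [-0.3, 0.2, -5.4]
gripper_width: 0.0556
gripper_force: 25.0
```

```bash
python3 -c "
from h import *
polar()
for i in range(4): robot.get_image('top'); print(robot.state()['force'].round(2))"
```

```text
polar 0.099 183.48 z 0.13179608354703792 yaw 6.23 F [-0.3  0.2 -5.4] 0.0556 24.999563943129033 12.3
[-0.14  0.4  -4.66]
[ 0.9  -0.16 -5.08]
[-0.4  -0.39 -5.41]
[ 0.46  1.08 -5.57]
```

The tin weighs about 5.3 N, which is roughly 0.54 kg, so this is the full one (tin_b). I'll lift it clear and check the mat's position from two views.

Emit:
{"name": "step_arm", "arguments": {
  "deltas": [
    [0,0,-0.005,0,0.6],
    [0,0,-0.01,0,0.6],
    [0,0,-0.015,0,0.6],
    [0,0,-0.02,0,0.6],
    [0,0,-0.02,0,0.6],
    [0,0,-0.02,0,0.6],
    [0,0,-0.015,0,0.6],
    [0,0,-0.008,0,0.6],
    [0,0,-0.002,0,0.6],
    [0,0,0,0,0.6]
  ]
}}

```text
time_s: 13.5
eef_pos: [0.4906, -0.1175, 0.3941]
tcp_rot: [-180.0, 0.0, 6.2]
force: [0.5, 1.0, -5.9]
gripper_width: 0.0561
gripper_force: 25.0
```

```bash
python3 - <<'E'
from h import *
polar()
print(tri([cal("top"),cal("scene")],[(191.5,232.2),(361.6,154.4)]), proj(cal("scene"),[.431,.339,.006]))
off([.4312,.339,.22])
E
```

```text
polar 0.0991 183.45 z 0.24678459397539487 yaw 6.24 F [ 0.5  1.  -5.9] 0.0561 24.999577794224024 13.5
(array([0.43387561, 0.34009008, 0.00274622]), np.float64(1.310937938002155)) [359.52486207 153.8205225 ]
off [-0.0094 -0.4602  0.0268  0.    ] t 13.5 pos [ 0.4906 -0.1175  0.3941] rot [-1.7999e+02  1.0000e-02  6.2400e+00] F [ 0.55  0.99 -5.87] w 0.0561
```

Emit:
{"name": "step_arm", "arguments": {
  "deltas": [
    [0,-0.01,0,0,0.6],
    [-0.001,-0.02,0,0,0.6],
    [-0.001,-0.03,0,0,0.6],
    [-0.001,-0.04,0,0,0.6],
    [-0.001,-0.04,0,0,0.6],
    [-0.001,-0.04,0,0,0.6],
    [-0.001,-0.04,0,0,0.6],
    [-0.001,-0.04,0,0,0.6],
    [-0.001,-0.04,0,0,0.6],
    [-0.001,-0.04,0,0,0.6]
  ]
}}

```text
time_s: 14.5
eef_pos: [0.4438, 0.2215, 0.3937]
tcp_rot: [180.0, 0.1, 6.2]
force: [1.0, 0.2, -4.3]
gripper_width: 0.0559
gripper_force: 25.0
```

Emit:
{"name": "step_arm", "arguments": {
  "deltas": [
    [0,-0.04,0,0,0.6],
    [0,-0.035,0,0,0.6],
    [0,-0.025,0,0,0.6],
    [0,-0.015,0,0,0.6],
    [0,-0.005,0,0,0.6],
    [0,0,0.01,0,0.6],
    [0,0,0.02,0,0.6],
    [0,0,0.02,0,0.6],
    [0,0,0.015,0,0.6],
    [0,0,0.005,0,0.6]
  ]
}}

```text
time_s: 15.5
eef_pos: [0.4318, 0.3375, 0.3221]
tcp_rot: [179.9, 0.2, 6.1]
force: [-0.4, -0.3, -5.9]
gripper_width: 0.0559
gripper_force: 25.0
```

```bash
python3 - <<'E'
from h import *
c=cal("wrist");im=robot.get_image("wrist");
t=robot.get_image("top"); 
off([.4315,.339,.076],4.5)
cv2.imwrite("pics/w3.png",np.hstack([cv2.resize(im,(480,300)),cv2.resize(t[140:290,120:280],(320,300))]))
print(proj(c,[.4312,.339,.006]))
E
```

```text
off [-0.0004 -0.0011  0.1003  0.0291] t 15.6 pos [0.432  0.338  0.3236] rot [1.7996e+02 8.0000e-02 6.1700e+00] F [-0.46 -0.14 -5.05] w 0.056
[320.3568159  187.70739502]
```

View pics/w3.png

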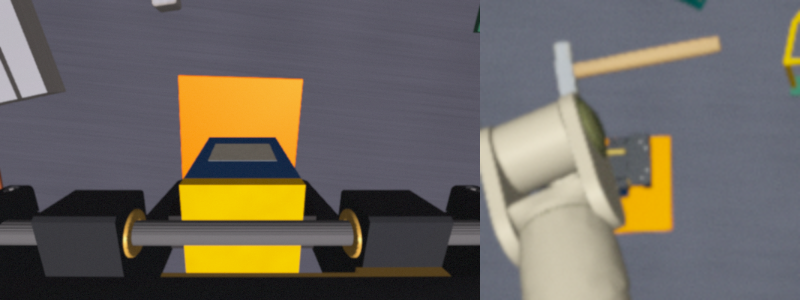

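The tin is centred over the mat: mat edges at columns 179–302, tin at 180–305 in the half-scale view. I'll lower it gently.

Emit:
{"name": "step_arm", "arguments": {
  "deltas": [
    [0,-0.001,0.005,0.029,0.6],
    [0,0,0.012,0,0.6],
    [0,0,0.016,0,0.6],
    [0,0,0.016,0,0.6],
    [0,0,0.016,0,0.6],
    [0,0,0.012,0,0.6],
    [0,0,0.008,0,0.6],
    [0,0,0.005,0,0.6],
    [0,0,0.003,0,0.6],
    [0,0,0,0,0.6]
  ]
}}

```text
time_s: 16.6
eef_pos: [0.4317, 0.3398, 0.2313]
tcp_rot: [-180.0, -0.0, 4.6]
force: [-0.4, 0.0, -5.2]
gripper_width: 0.056
gripper_force: 25.0
```

Emit:
{"name": "step_arm", "arguments": {
  "deltas": [
    [0,0,0.001,0,0.6],
    [0,0,0.001,0,0.6],
    [0,0,0.001,0,0.6],
    [0,0,0.001,0,0.6],
    [0,0,0.001,0,0.6],
    [0,0,0,0,0.6],
    [0,0,0,0,0.6],
    [0,0,0,0,0.6],
    [0,0,0,0,0.6],
    [0,0,0,0,0.6]
  ]
}}

```text
time_s: 17.6
eef_pos: [0.4317, 0.3398, 0.2262]
tcp_rot: [-180.0, -0.0, 4.6]
force: [-0.5, -0.2, -6.0]
gripper_width: 0.0557
gripper_force: 25.0
```

```bash
python3 -c "
from h import *
off([.4315,.339,.076],4.5)"
```

```text
off [-0.0002  0.0008  0.0029  0.0013] t 17.6 pos [0.4317 0.3398 0.2262] rot [-180.     -0.      4.57] F [-0.45 -0.23 -5.99] w 0.0557
```

Emit:
{"name": "step_arm", "arguments": {
  "deltas": [
    [0,0,0.0005,0,0.6],
    [0,0,0.0005,0,0.6],
    [0,0,0.0005,0,0.6],
    [0,0,0.0005,0,0.6],
    [0,0,0,0,0.6],
    [0,0,0,0,0.6],
    [0,0,0,0,0.6],
    [0,0,0,0,0.6],
    [0,0,0,0,0.6],
    [0,0,0,0,0.6]
  ]
}}

```text
time_s: 18.6
eef_pos: [0.4317, 0.3398, 0.2242]
tcp_rot: [-180.0, 0.0, 4.6]
force: [0.0, 0.7, -5.4]
gripper_width: 0.0558
gripper_force: 25.0
```

Emit:
{"name": "step_arm", "arguments": {
  "deltas": [
    [0,0,0.0005,0,0.6],
    [0,0,0,0,0.6],
    [0,0,0,0,0.6],
    [0,0,0.0005,0,0.6],
    [0,0,0,0,0.6],
    [0,0,0,0,0.6],
    [0,0,0,0,0.6],
    [0,0,0,0,0.6],
    [0,0,0,0,0.6],
    [0,0,0,0,0.6]
  ]
}}

```text
time_s: 19.6
eef_pos: [0.4317, 0.3398, 0.2236]
tcp_rot: [-180.0, -0.0, 4.6]
force: [-3.6, -2.5, 6.2]
gripper_width: 0.0557
gripper_force: 25.0
```

The tin is on the mat, so I'll release it, retreat upward and swing clear to check.

Emit:
{"name": "step_arm", "arguments": {
  "deltas": [
    [0,0,0,0,0.3],
    [0,0,0,0,0.1],
    [0,0,0,0,0],
    [0,0,0,0,0],
    [0,0,0,0,0],
    [0,0,0,0,0],
    [0,0,-0.005,0,0],
    [0,0,-0.01,0,0],
    [0,0,-0.02,0,0],
    [0,0,-0.03,0,0]
  ]
}}

```text
time_s: 20.6
eef_pos: [0.4315, 0.3396, 0.2887]
tcp_rot: [180.0, 0.1, 4.6]
force: [-0.8, 1.1, 0.1]
gripper_width: 0.088
gripper_force: 0.0
```

Emit:
{"name": "step_arm", "arguments": {
  "deltas": [
    [0,0,-0.04,0,0],
    [0,0,-0.04,0,0],
    [0,0,-0.03,0,0],
    [-0.02,0.02,0,0,0],
    [-0.03,0.03,0,0,0],
    [-0.03,0.03,0,0,0],
    [-0.03,0.03,0,0,0],
    [-0.02,0.02,0,0,0],
    [0,0,0,0,0],
    [0,0,0,0,0]
  ]
}}

```text
time_s: 21.6
eef_pos: [0.3125, 0.1998, 0.3992]
tcp_rot: [-180.0, -0.1, 4.5]
force: [0.4, -0.9, 0.4]
gripper_width: 0.088
gripper_force: 0.0
```

```bash
python3 - <<'E'
from h import *
a=robot.get_image("top");b=robot.get_image("scene")
lid(a,cal("top"),[.4315,.339,.106],.106); lid(b,cal("scene"),[.4315,.339,.106],.106)
polar()
cv2.imwrite("pics/end.png",np.hstack([cv2.resize(a[100:280,150:420],(420,280)),cv2.resize(b[130:300,260:460],(330,280))]))
E
```

```text
lid px [190.  227.1] world [0.4314 0.3145 0.106 ] sides [0.1413 0.1193 0.1395 0.119 ] ang [4.5 6.2 4.4 7. ]
lid px [373.5 214.4] world [ 0.6714 -0.0977  0.106 ] sides [0.5966 0.2656 0.5217 0.1626] ang [14.1 78.3  5.2  1.8]
polar 0.4167 131.58 z 0.25133266085563055 yaw 4.59 F [-0.4 -0.3 -0.3] 0.0878 0.0 21.7
```

View pics/end.png

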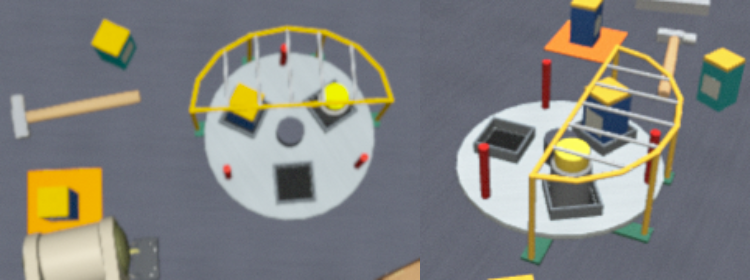

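The full tin stands upright at about (0.432, 0.340), within 1 mm of the measured mat centre. The other tin and the can are in their pockets, and the gripper is clear.

```bash
python3 -c "
from cell import robot
print(robot.sign_off())"
```

```text
the job is handed in; nothing more can be done
None
```

Job handed in after about 22 s: the full tin (tin_b, about 0.54 kg by lifting) stands upright in the middle of the mat, and tin_a and the can never left their own pockets.

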